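Set the hold-down rod of a tube-rack stand

ROBOT

A 6-joint arm with a two-finger parallel gripper is mounted at the origin on the work surface. World frame = base frame: x ahead of the robot, y to its left, z up, the work surface at z = 0. Lengths are in mm, angles in degrees, forces in N, time in s.
With the tool pointing down it reaches from about 300 to 850 mm from the base axis. Payload 4.2 kg.
Tool frame: the origin (TCP) lies at the very end of the fingers, on their centre line; the grasp point (between the pads) lies 19 mm behind it; z points along the fingers, y is the direction in which the jaws open and shut (so a half turn about z gives the same grasp; the last joint's range is limited). The gripper opens to 91 mm and grips with 3 to 60 N. Pads are 32 mm wide; open, the fingers measure 118 mm over their backs; the gripper's body (76 mm by 178 mm) begins 60 mm behind the grasp point.
Start: joints at [74.943, 18.312, 89.639, -0, 72.044, -1.146], TCP at [138.244, 558.15, 213.976] pointing down, gripper open.
Joint ranges: [-177.97, 177.97], [-48.28, 115.42], [12.27, 149.76], [-77.06, 257.06], [2.81, 150.46], [-146.56, 146.56]. Speed limits (degrees/s): [147.25, 147.25, 180, 180, 180, 180].

INTERFACE

Orientations are given as [roll, pitch, yaw] about the fixed x, y, z axes, in that order (R = Rz(yaw) Ry(pitch) Rx(roll)).
In Python, from workcell import telemetry, grab_frame, job gives the robot as it stands.
- The arm moves only by the tool drive_tool, never from a script. Its argument "moves" is a list of rows, each an object of numbers: "claw": the closure, from -1 (fully open) to 1 (shut); "dx", "dy", "dz": the shift along the tool's x, y, z in units of 20 mm (1.0 is 20 mm); "yaw": the turn about the tool's z in units of 0.15 rad (1.0 is 0.15 rad). In form: [{"claw": .., "dx": .., "dy": .., "dz": .., "yaw": ..}, ...]. A call has 1 to 5 rows; each row shifts and turns the pose as measured when the row begins, along the tool's axes as they then stand; what a row does not reach is not made up. A row lasts 1/8 s, in which the tool goes at most 62.5 mm and 10.7 degrees, less where a joint would pass 70% of its speed; a pose out of reach is approached as far as the arm can. A call with a number of a shift or a turn outside -1 to 1 is refused whole. A call with a gripper value outside its range is refused whole. The fingers move at their own pace and stop on an object; "grip_force" is the grip in N (left out, the last holds). Time passes only in rows, so rows that do not move let the fingers close. It gives the time, the measured TCP pose, the force and the opening at its end, in the units of the state.
- telemetry.state(): the state, without advancing time (a new reading comes with each control period).
- grab_frame(name): name is "scene" or "top" or "wrist"; returns a dict with "color" (420x560x3 uint8, blue, green, red), "vertical_fov" (degrees; the focal length in pixels is half the picture's height over the tangent of half this angle, whatever the lens; pixels are square), "cx", "cy" (the principal point, pixels), "pose" (4x4, takes a point from camera to world coordinates). Camera axes: x right, y down, z forward; pixel columns grow to the right and rows downward; lengths in mm; the calibration is good to about 2 mm. The wrist camera is an equidistant fisheye: a pixel r from the principal point sees the ray r / f radians off the axis. A picture is of the moment at which its call begins. There is no depth.
- job.job_done(): hands the job in, once; it reports no verdict.
The state is a dict: "time_s": time; "qpos": joint angles; "qvel": joint speeds; "effort": joint torques, N m; "ee_pos": TCP position; "ee_rot": TCP orientation; "force": force on the tool from outside, world axes, zero at the start; "torque": the same for the moment, N m; "gripper_width": finger opening in mm.
Only numpy, scipy, OpenCV 4.12 (cv2) and the standard library are available. Lean on these libraries where they do the work, as an engineer would, in place of code of your own. Each camera call takes 0.05 s, during which the arm holds its last target.

TASK

The telescoping rod of the hold-down stand is locked too high above the tube rack. Twist its T-handle counter-clockwise to unlock it, slide the rod down until its rubber foot presses lightly on the rack's cover (about 6 N, never more than 16 N), then twist the handle fully back clockwise so that it stays locked with that pressure, and let go. Leave the other things on the bench alone.

Things in the scene. Friction and masses are not known exactly. Their poses are not given: they have to be found in the camera images.
- stand: Hold-down stand, fixed to the bench: grey base plate 190 (its x) x 240 (its y) x 12 mm; origin at the centre of its underside, z up. A steel column at y = +85 mm carries an arm (top 207 mm above the bench) that ends in the sleeve.
- sleeve (a point): Centre of the top of the upright clamp sleeve (45 mm across, from 165 to 216 mm above the bench) in which the rod slides; 30 mm to the -y side of the stand's origin.
- rack: Green tube rack 110 x 90 x 40 mm fixed on the base plate under the sleeve; origin at the centre of its underside. On its tubes lies a flat white cover, 104 x 86 mm, whose top is anywhere from 81 to 105 mm above the bench, according to the tubes. That height is not measured: the foot must feel for it. The cover does not give way.
- rod: Telescoping rod, on the sleeve's axis; origin at the underside of its unpressed rubber foot (30 mm across), z up. Travel: 135 down to 73 mm above the bench. Unlocked it stays where left; a push of about 3 N slides it down in free air, and what is needed beyond that presses on the cover. The foot is sprung: 2.5 N per mm, solid after 10 mm. Locked, the rod holds about 20 N.
- tee (a point): Centre of the grey T-handle on top of the rod, 170 mm above the rod's origin: an upright flat bar 64 mm long (its x), 14 mm thick (its y; pinch it so) and 26 mm high (13 mm up and down from here), z up. It slides and turns with the rod. Under it is a stem 24 mm across.
- handle (a joint): Turn of the handle, rad: 0 = fully locked (stop), 1.2 = fully unlocked (stop); grows counter-clockwise seen from above. The cam inside bites below about 0.55 (a rising resistance, well under 0.5 N m); above that the rod is free to slide. It stays where it is left.
- microrack: Bystander: yellow microtube rack, 90 x 70 x 39 (mm); origin at the centre of its underside. Leave it alone.
- wash: Bystander: white bottle with red cap, 52 across, 130 high (mm); origin at the centre of its underside. Leave it alone.
- beaker: Bystander: clear beaker, 70 across, 90 high (mm); origin at the centre of its underside. Leave it alone.
- wellplate: Bystander: white well plate, 85 x 127 x 14 (mm); origin at the centre of its underside. Leave it alone.
- timer: Bystander: black bench timer, 62 x 70 x 18 (mm); origin at the centre of its underside. Leave it alone.
- pipette: Bystander: grey pipette lying on its side, 260 long, 28 wide (mm); origin at the centre of its underside. Leave it alone.
- vial: Bystander: small vial standing on the stand's base plate, 24 across, 42 high (mm); origin at the centre of its underside. Leave it alone.

How it is judged:
By the outcome, as a careful person would: the job done as asked, in the order asked, and still so for the second after the job is handed in, with the robot touching nothing.
It also fails if it takes over 72 s, if anything falls off the work surface, if the arm or the gripper's body presses on something with over 40 N, if the wrist force passes 120 N, or if a joint passes its speed limit or range.

## Working session

There is one attempt and no reset: what is moved stays moved. The work goes in short steps, Python scripts to look and compute and a tool call to move; the robot and the scene stay as the last step left them, time stands still between calls to the robot, and variables do not carry over. Pictures are saved under pics/ and viewed, and the job is handed in when it is done.

Besides the shell and the picture viewer there is one more tool, called after "Call:" by a JSON object that holds its "fn" and its "kwargs", one argument or row to a line. drive_tool: Moves the arm, as the interface text tells. Its arguments: {"type":"object","properties":{"moves":{"type":"array"},"grip_force":{"type":"number"}},"required":["moves"]}

```bash
mkdir -p pics; python3 - <<'E'
from workcell import telemetry, grab_frame
import cv2, numpy as np
print(telemetry.state())
for n in ("scene","top","wrist"):
    f=grab_frame(n); cv2.imwrite(f"pics/{n}0.png",f["color"]); print(n,f["vertical_fov"],f["cx"],f["cy"],np.round(f["pose"],3).tolist())
E
```

```text
{'time_s': 0.0, 'qpos': array([ 7.49426102e+01,  1.83513464e+01,  8.97065632e+01, -1.68433856e-03,
        7.20447190e+01, -1.14655087e+00]), 'qvel': array([-0.03733142,  0.02544397, -0.04097251, -0.01741675, -0.04978428,
       -0.02844273]), 'effort': array([-6.38612073e-04, -4.12470210e+01, -2.31972939e+01,  7.26505020e-02,
        4.59668320e-02, -1.65733677e-04]), 'ee_pos': array([138.11785604, 557.6363109 , 213.12218295]), 'ee_rot': array([-1.79897360e+02, -4.52519809e-04,  1.66089681e+02]), 'force': array([0.12758749, 0.11019555, 0.09668047]), 'torque': array([-0.0086748 ,  0.00493478,  0.00688378]), 'gripper_width': 91.30695853989852}
scene 51.18840002789574 285.10425519289 206.09373881776605 [[-0.828, 0.403, -0.39, 991.404], [0.56, 0.589, -0.582, 605.822], [-0.005, -0.7, -0.714, 865.125], [0.0, 0.0, 0.0, 1.0]]
top 56.44566029212415 278.26215875302717 214.73767401997426 [[-0.05, -0.978, 0.205, 383.485], [-0.999, 0.048, -0.016, 38.106], [0.006, -0.205, -0.979, 1243.775], [0.0, 0.0, 0.0, 1.0]]
wrist 65.70646984690485 280.0363953815581 213.02299373710164 [[0.241, 0.927, 0.287, 55.817], [0.971, -0.23, -0.073, 578.283], [-0.001, 0.296, -0.955, 384.587], [0.0, 0.0, 0.0, 1.0]]
```

View pics/scene0.png

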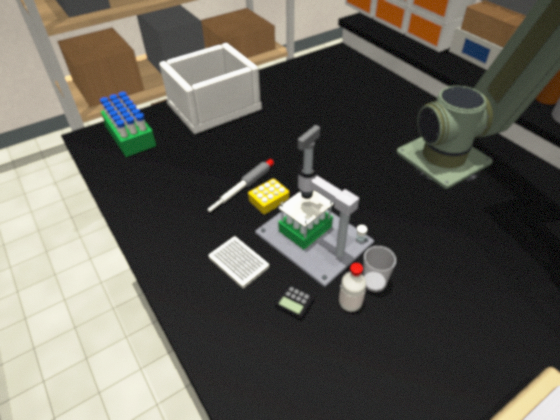

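View pics/top0.png

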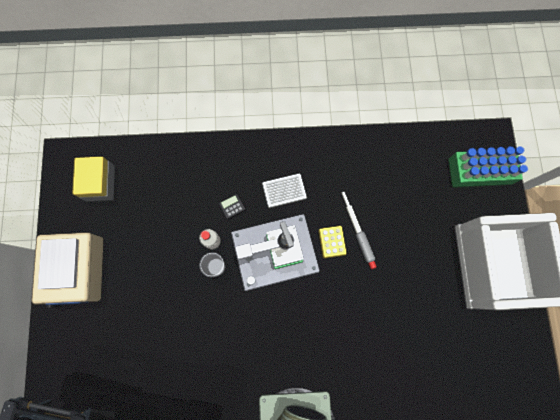

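View pics/wrist0.png

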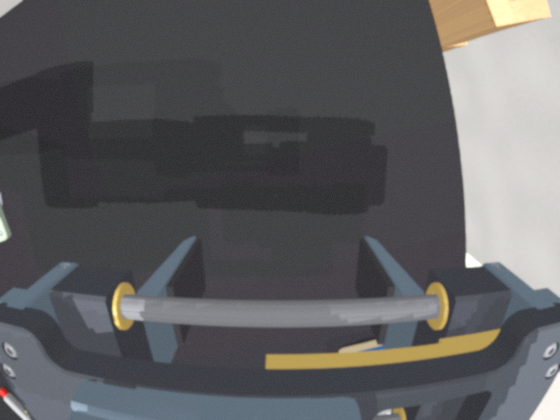

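The scene picture shows the tee near (310,135). In the top picture it is near (285,232), with the column to its left. I'll zoom in on both.

```bash
python3 - <<'E'
import cv2, numpy as np
a=cv2.imread("pics/scene0.png")[110:290,230:410]; b=cv2.imread("pics/top0.png")[205:300,225:325]
cv2.imwrite("pics/z0.png",np.hstack([cv2.resize(a,(400,400),interpolation=2),cv2.resize(b,(400,380),interpolation=2)[:400] if 0 else cv2.resize(b,(400,400),interpolation=2)]))
E
```

```text
(no output)
```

View pics/z0.png

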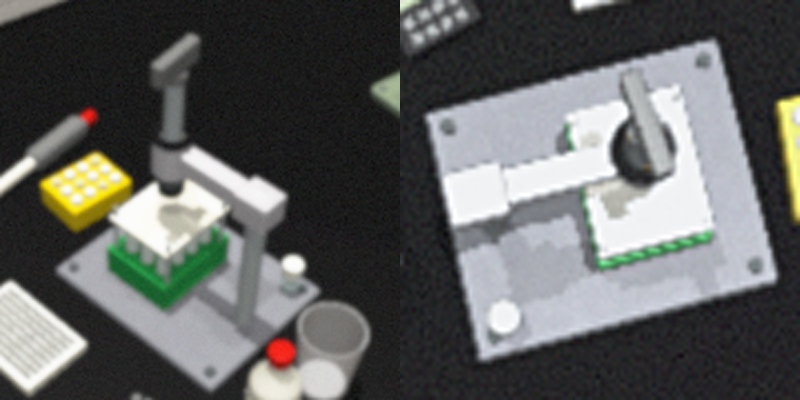

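```bash
cat > h.py <<'E'
import numpy as np
from workcell import telemetry, grab_frame
def ray(f,u,v):
    fl=210/np.tan(np.radians(f["vertical_fov"]/2)); d=np.array([(u-f["cx"])/fl,(v-f["cy"])/fl,1.]); P=np.array(f["pose"])
    return P[:3,3],P[:3,:3]@(d/np.linalg.norm(d))
def onz(f,u,v,z):
    o,d=ray(f,u,v); return o+d*(z-o[2])/d[2]
def tri(f,p,g,q):
    A=np.zeros((3,3));b=np.zeros(3);rs=[ray(f,*p),ray(g,*q)]
    for o,d in rs:
        M=np.eye(3)-np.outer(d,d);A+=M;b+=M@o
    X=np.linalg.solve(A,b); return X,[np.linalg.norm(np.cross(X-o,d)) for o,d in rs]
def proj(f,X):
    P=np.array(f["pose"]);c=P[:3,:3].T@(np.array(X)-P[:3,3]);fl=210/np.tan(np.radians(f["vertical_fov"]/2))
    return np.round([f["cx"]+fl*c[0]/c[2],f["cy"]+fl*c[1]/c[2]],1)
E
python3 - <<'E'
from h import *
t=grab_frame("top");s=grab_frame("scene")
c=np.array([onz(t,(x-400)/4+225,y/4.21+205,12) for x,y in [(427,115),(716,40),(778,278),(480,360)]])
print(c.round(0),c.mean(0),[np.linalg.norm(c[i]-c[i-1]) for i in range(4)])
# y axis points to the column: image left side
m=c.mean(0); yv=((c[0]+c[3])-(c[1]+c[2]))[:2]; yv/=np.linalg.norm(yv); print("yaw",np.degrees(np.arctan2(yv[1],yv[0]))-90)
sl=m[:2]-30*yv; print("sleeve",sl)
e=[]
for p,q in [((282.5,222.1),(299.8,140.6)),((290.5,244.9),(319.6,128))]:
    X,r=tri(t,p,s,q); print(X,r); e.append(X)
    print(onz(t,*p,318),onz(s,*q,318))
print(np.mean(e,0),np.linalg.norm(e[0]-e[1]),np.degrees(np.arctan2(*(e[0]-e[1])[1::-1])))
E
```

```text
[[ 591.  168.   12.]
 [ 638.  -65.   12.]
 [ 455. -102.   12.]
 [ 407.  132.   12.]] [522.68205203  33.14358428  12.        ] [np.float64(187.5010628292688), np.float64(238.17597301184202), np.float64(186.20590025827636), np.float64(239.20340284776773)]
yaw 11.440356282939945
sleeve [528.63248439   3.73963293]
[558.66581984  13.81552319 312.10716196] [np.float64(1.0572610194968608), np.float64(1.0572610194968772)]
[558.34727654  13.25660778 318.        ] [562.64813319  21.00168765 318.        ]
[ 5.00108827e+02 -3.37071781e-01  3.12423808e+02] [np.float64(3.9718587913926564), np.float64(3.9718587913927674)]
[502.27648994  -2.86542733 318.        ] [502.70070281   9.0268559  318.        ]
[529.38732364   6.73922571 312.26548517] 60.24381768588067 13.587213173615442
```

Call:
{"fn": "drive_tool", "kwargs": {
  "moves": [
    {"claw": -1,"dx": -1,"dy": -0.85,"dz": -1,"yaw": 0},
    {"claw": -1,"dx": -1,"dy": -0.85,"dz": -1,"yaw": 0},
    {"claw": -1,"dx": -1,"dy": -0.85,"dz": -1,"yaw": 0},
    {"claw": -1,"dx": -1,"dy": -0.85,"dz": -1,"yaw": 0},
    {"claw": -1,"dx": -1,"dy": -0.85,"dz": -1,"yaw": 0}
  ]
}}

```text
time_s: 0.88
ee_pos: [215.7, 448.6, 313.7]
ee_rot: [-179.6, -0.0, 166.3]
force: [-0.0, 0.4, -0.3]
gripper_width: 91.1
```

Call:
{"fn": "drive_tool", "kwargs": {
  "moves": [
    {"claw": -1,"dx": -1,"dy": -0.85,"dz": -1,"yaw": 0},
    {"claw": -1,"dx": -1,"dy": -0.85,"dz": -1,"yaw": 0},
    {"claw": -1,"dx": -1,"dy": -0.85,"dz": -1,"yaw": 0},
    {"claw": -1,"dx": -1,"dy": -0.85,"dz": -0.5,"yaw": 0},
    {"claw": -1,"dx": -1,"dy": -0.85,"dz": 0,"yaw": 0}
  ]
}}

```text
time_s: 1.5
ee_pos: [295.1, 339.0, 388.1]
ee_rot: [-179.8, 0.1, 166.3]
force: [-0.2, 0.6, 1.2]
gripper_width: 91.2
```

Call:
{"fn": "drive_tool", "kwargs": {
  "moves": [
    {"claw": -1,"dx": -1,"dy": -0.85,"dz": 0,"yaw": 0},
    {"claw": -1,"dx": -1,"dy": -0.85,"dz": 0,"yaw": 0},
    {"claw": -1,"dx": -1,"dy": -0.85,"dz": 0,"yaw": 0},
    {"claw": -1,"dx": -1,"dy": -0.85,"dz": 0,"yaw": 0},
    {"claw": -1,"dx": -1,"dy": -0.85,"dz": 0,"yaw": 0}
  ]
}}

```text
time_s: 2.12
ee_pos: [374.0, 228.7, 388.7]
ee_rot: [-179.8, 0.1, 166.3]
force: [-0.1, -0.3, -0.1]
gripper_width: 91.1
```

Call:
{"fn": "drive_tool", "kwargs": {
  "moves": [
    {"claw": -1,"dx": 0,"dy": 0,"dz": 0,"yaw": 1},
    {"claw": -1,"dx": 0,"dy": 0,"dz": 0,"yaw": 1},
    {"claw": -1,"dx": 0,"dy": 0,"dz": 0,"yaw": 1},
    {"claw": -1,"dx": 0,"dy": 0,"dz": 0,"yaw": 1},
    {"claw": -1,"dx": 0,"dy": 0,"dz": 0,"yaw": 1}
  ]
}}

```text
time_s: 2.75
ee_pos: [374.6, 226.5, 388.2]
ee_rot: [-179.9, 0.2, 121.7]
force: [-0.4, -0.3, -0.3]
gripper_width: 91.3
```

Call:
{"fn": "drive_tool", "kwargs": {
  "moves": [
    {"claw": -1,"dx": 0,"dy": 0,"dz": 0,"yaw": 1},
    {"claw": -1,"dx": 0,"dy": 0,"dz": 0,"yaw": 1},
    {"claw": -1,"dx": 0,"dy": 0,"dz": 0,"yaw": 1},
    {"claw": -1,"dx": 0,"dy": 0,"dz": 0,"yaw": 1},
    {"claw": -1,"dx": 0,"dy": 0,"dz": 0,"yaw": 1}
  ]
}}

```text
time_s: 3.38
ee_pos: [373.9, 226.1, 387.7]
ee_rot: [180.0, 0.3, 77.3]
force: [-1.0, 0.5, 0.3]
gripper_width: 91.0
```

Call:
{"fn": "drive_tool", "kwargs": {
  "moves": [
    {"claw": -1,"dx": 0,"dy": 0,"dz": 0,"yaw": 1},
    {"claw": -1,"dx": 0,"dy": 0,"dz": 0,"yaw": 1},
    {"claw": -1,"dx": 0,"dy": 0,"dz": 0,"yaw": 1},
    {"claw": -1,"dx": 0,"dy": 0,"dz": 0,"yaw": 1},
    {"claw": -1,"dx": 0,"dy": 0,"dz": 0,"yaw": 1}
  ]
}}

```text
time_s: 4.0
ee_pos: [373.3, 225.7, 387.3]
ee_rot: [179.8, 0.3, 32.8]
force: [0.4, 0.5, -0.2]
gripper_width: 91.0
```

Call:
{"fn": "drive_tool", "kwargs": {
  "moves": [
    {"claw": -1,"dx": 0,"dy": 0,"dz": 0,"yaw": 1},
    {"claw": -1,"dx": 0,"dy": 0,"dz": 0,"yaw": 1},
    {"claw": -1,"dx": 0.4,"dy": 1,"dz": 0,"yaw": 0},
    {"claw": -1,"dx": 0.4,"dy": 1,"dz": 0,"yaw": 0},
    {"claw": -1,"dx": 0.4,"dy": 1,"dz": 0,"yaw": 0}
  ]
}}

```text
time_s: 4.62
ee_pos: [411.7, 173.4, 387.2]
ee_rot: [179.7, 0.2, 15.2]
force: [-0.0, 0.3, 0.2]
gripper_width: 91.0
```

Call:
{"fn": "drive_tool", "kwargs": {
  "moves": [
    {"claw": -1,"dx": 0.4,"dy": 1,"dz": 0,"yaw": 0},
    {"claw": -1,"dx": 0.4,"dy": 1,"dz": 0,"yaw": 0},
    {"claw": -1,"dx": 0.4,"dy": 1,"dz": 0,"yaw": 0},
    {"claw": -1,"dx": 0.4,"dy": 1,"dz": 0,"yaw": 0},
    {"claw": -1,"dx": 0.4,"dy": 1,"dz": 0,"yaw": 0}
  ]
}}

```text
time_s: 5.25
ee_pos: [477.8, 84.2, 387.0]
ee_rot: [179.8, 0.3, 15.2]
force: [0.1, 0.7, 0.1]
gripper_width: 91.2
```

```bash
python3 - <<'E'
from h import *
import cv2
f=grab_frame("wrist"); cv2.imwrite("pics/w1.png",f["color"]); s=telemetry.state(); print(s["ee_pos"],s["ee_rot"],s["qpos"])
E
```

```text
[479.28033931  82.28655409 386.62953066] [179.60588658   0.26870488  15.05128944] [ 8.67793391  6.77305362 80.54907667 -0.42204653 92.90108572 83.60518072]
```

View pics/w1.png

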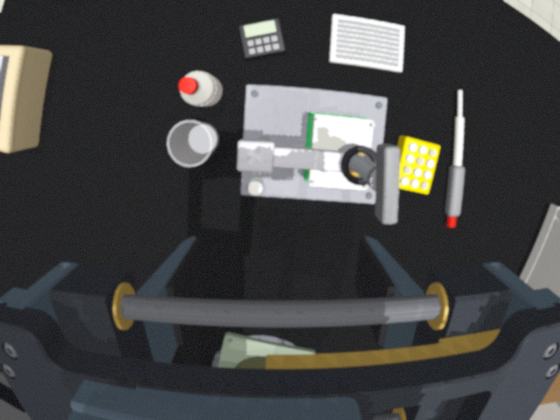

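The wrist picture shows the tee bar's top face running from about (388,147) to (391,222). I'll zoom in and measure it.

```bash
python3 - <<'E'
import cv2
a=cv2.imread("pics/w1.png")[130:240,330:430]; cv2.imwrite("pics/w1z.png",cv2.resize(a,None,fx=5,fy=5,interpolation=2))
E
```

```text
(no output)
```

View pics/w1z.png

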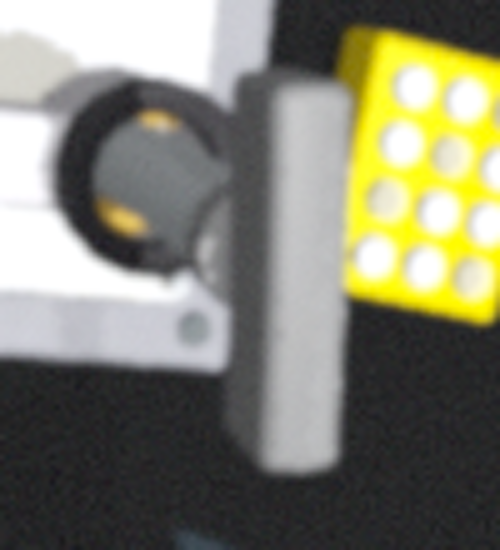

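```bash
cat >> h.py <<'E'
def wray(f,u,v):
    fl=210/np.tan(np.radians(f["vertical_fov"]/2)); r=np.array([u-f["cx"],v-f["cy"]]);n=np.linalg.norm(r);th=n/fl
    d=np.array([*(np.sin(th)*r/n),np.cos(th)]);P=np.array(f["pose"]);return P[:3,3],P[:3,:3]@d
def wz(f,u,v,z):
    o,d=wray(f,u,v); return o+d*(z-o[2])/d[2]
E
python3 - <<'E'
from h import *
f=grab_frame("wrist")
for z in (305,312,318):
    c=np.array([wz(f,x/5+330,y/5+130,z) for x,y in [(275,83),(350,88),(340,468),(262,470)]])
    L=(c[0]+c[1]-c[2]-c[3])/2;print(z,c.mean(0)[:2],np.linalg.norm(L),np.linalg.norm((c[1]+c[2]-c[0]-c[3])/2),np.degrees(np.arctan2(L[1],L[0])))
E
```

```text
305 [ 5.30334857e+02 -4.38628303e-01] 65.7137345638064 13.842371904791637 18.251710586451633
312 [531.17299841   2.49893659] 63.89270586772305 13.458778480558385 18.251710586451605
318 [531.89140522   5.01684936] 62.33182412822285 13.12998411692988 18.251710586451644
```

Call:
{"fn": "drive_tool", "kwargs": {
  "moves": [
    {"claw": -1,"dx": 0.3,"dy": 0.9,"dz": 0,"yaw": -0.3},
    {"claw": -1,"dx": 0.3,"dy": 0.9,"dz": 0,"yaw": 0},
    {"claw": -1,"dx": 0.3,"dy": 0.9,"dz": 0,"yaw": 0},
    {"claw": -1,"dx": 0.3,"dy": 0.9,"dz": 0,"yaw": 0},
    {"claw": -1,"dx": 0.2,"dy": 0.8,"dz": 0,"yaw": 0}
  ]
}}

```text
time_s: 5.98
ee_pos: [532.2, 6.4, 386.9]
ee_rot: [179.9, 0.3, 17.7]
force: [-0.1, 0.2, -0.6]
gripper_width: 90.9
```

Call:
{"fn": "drive_tool", "kwargs": {
  "moves": [
    {"claw": -1,"dx": 0,"dy": 0,"dz": 0,"yaw": 0}
  ]
}}

```text
time_s: 6.1
ee_pos: [532.8, 5.4, 386.5]
ee_rot: [179.9, 0.4, 17.6]
force: [-0.6, 0.7, -0.5]
gripper_width: 91.2
```

```bash
python3 - <<'E'
from h import *
import cv2
f=grab_frame("wrist"); cv2.imwrite("pics/w2.png",f["color"]); s=telemetry.state(); print(s["ee_pos"],s["ee_rot"],s["qpos"])
E
```

```text
[532.45136576   5.84135811 386.61931182] [179.88396549   0.36296625  17.66078223] [-0.46822328 11.34710988 74.95574613 -0.22376027 94.00595737 71.85559653]
```

View pics/w2.png

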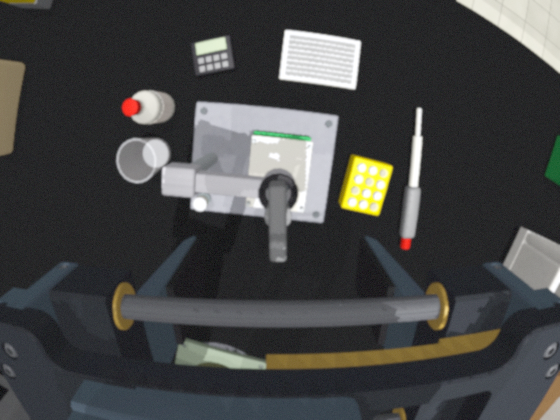

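```bash
python3 - <<'E'
import cv2
a=cv2.imread("pics/w2.png")[165:275,230:330]; cv2.imwrite("pics/w2z.png",cv2.resize(a,None,fx=5,fy=5,interpolation=2))
E
```

```text
(no output)
```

View pics/w2z.png

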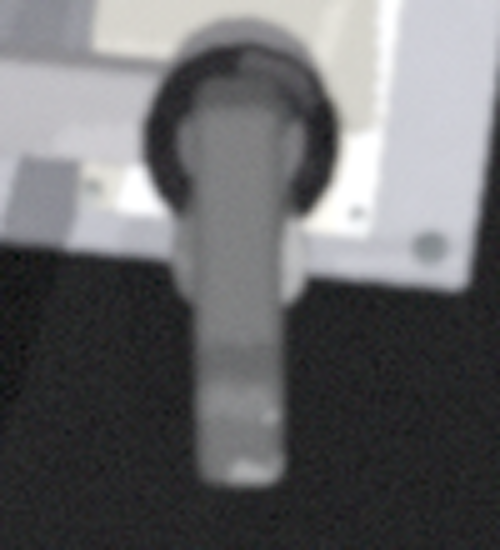

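```bash
python3 - <<'E'
from h import *
f=grab_frame("wrist")
for z in (308,314,318):
    c=np.array([wz(f,x/5+230,y/5+165,z) for x,y in [(198,102),(280,102),(286,485),(200,485)]])
    L=(c[0]+c[1]-c[2]-c[3])/2;print(z,c.mean(0)[:2],np.linalg.norm(L),np.linalg.norm((c[1]+c[2]-c[0]-c[3])/2),np.degrees(np.arctan2(L[1],L[0])))
E
```

```text
308 [527.44948888   5.97279567] 66.54081646687541 13.769114127169491 18.09893742554543
314 [529.51011032   6.60221601] 64.94026947924239 13.437917197092949 18.098937425545486
318 [530.88385795   7.02182957] 63.873238154153945 13.217119243708611 18.098937425545447
```

Call:
{"fn": "drive_tool", "kwargs": {
  "moves": [
    {"claw": -1,"dx": -0.1,"dy": 0,"dz": 1,"yaw": 0},
    {"claw": -1,"dx": 0,"dy": 0,"dz": 1,"yaw": 0},
    {"claw": -1,"dx": 0,"dy": 0,"dz": 1,"yaw": 0},
    {"claw": -1,"dx": 0,"dy": 0,"dz": 1,"yaw": 0},
    {"claw": -1,"dx": 0,"dy": 0,"dz": 0.2,"yaw": 0}
  ]
}}

```text
time_s: 6.82
ee_pos: [528.5, 8.3, 302.3]
ee_rot: [179.9, 0.2, 17.9]
force: [0.0, 0.7, 0.8]
gripper_width: 91.4
```

Call:
{"fn": "drive_tool", "kwargs": {
  "moves": [
    {"claw": -1,"dx": 0,"dy": 0,"dz": 0,"yaw": 0}
  ]
}}

```text
time_s: 6.95
ee_pos: [528.4, 8.7, 302.9]
ee_rot: [179.9, 0.1, 17.9]
force: [1.0, 0.8, 1.2]
gripper_width: 91.2
```

```bash
python3 - <<'E'
from h import *
import cv2
f=grab_frame("wrist"); cv2.imwrite("pics/w3.png",f["color"][160:420,130:430]); cv2.imwrite("pics/s3.png",cv2.resize(grab_frame("scene")["color"][80:250,220:420],None,fx=3,fy=3)); s=telemetry.state(); print(s["ee_pos"],s["ee_rot"],s["force"])
E
```

```text
[528.75267437   8.56317637 303.20875   ] [1.79925295e+02 8.62349051e-02 1.79201352e+01] [0.2759492  0.36655954 0.5423817 ]
```

View pics/w3.png

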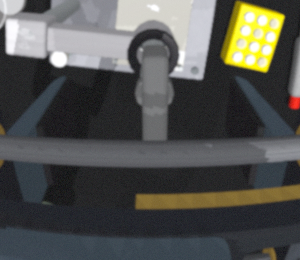

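View pics/s3.png

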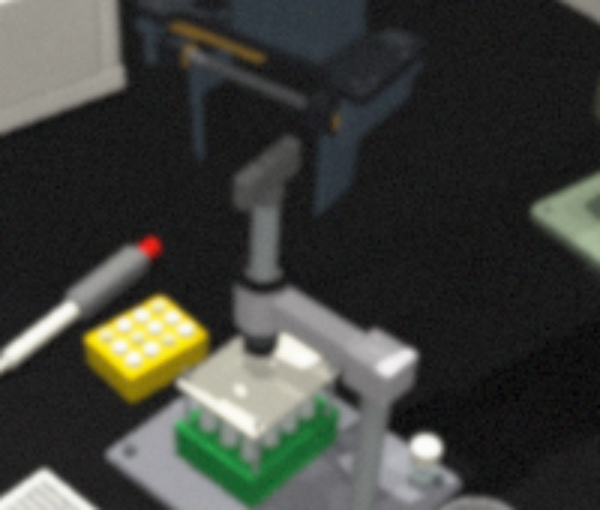

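The tee bar is centred between the open fingers. Next I go down 9 mm, shift 3 mm in y, and close gently.

Call:
{"fn": "drive_tool", "kwargs": {
  "moves": [
    {"claw": -1,"dx": 0.05,"dy": 0.15,"dz": 0.45,"yaw": 0},
    {"claw": -1,"dx": 0,"dy": 0,"dz": 0,"yaw": 0}
  ]
}}

```text
time_s: 7.3
ee_pos: [531.2, 5.9, 294.6]
ee_rot: [179.9, -0.0, 17.9]
force: [-0.0, 0.8, -0.1]
gripper_width: 91.3
```

Call:
{"fn": "drive_tool", "kwargs": {
  "grip_force": 10,
  "moves": [
    {"claw": 1,"dx": 0,"dy": 0,"dz": 0,"yaw": 0},
    {"claw": 1,"dx": 0,"dy": 0,"dz": 0,"yaw": 0},
    {"claw": 1,"dx": 0,"dy": 0,"dz": 0,"yaw": 0},
    {"claw": 1,"dx": 0,"dy": 0,"dz": 0,"yaw": 0},
    {"claw": 1,"dx": 0,"dy": 0,"dz": 0,"yaw": 0}
  ]
}}

```text
time_s: 7.92
ee_pos: [531.5, 5.8, 295.1]
ee_rot: [179.9, -0.1, 17.9]
force: [0.4, 0.1, 0.2]
gripper_width: 43.9
```

Call:
{"fn": "drive_tool", "kwargs": {
  "moves": [
    {"claw": 1,"dx": 0,"dy": 0,"dz": 0,"yaw": 0},
    {"claw": 1,"dx": 0,"dy": 0,"dz": 0,"yaw": 0},
    {"claw": 1,"dx": 0,"dy": 0,"dz": 0,"yaw": 0}
  ]
}}

```text
time_s: 8.3
ee_pos: [531.4, 6.3, 295.1]
ee_rot: [180.0, -0.1, 17.9]
force: [-1.4, 7.6, 1.1]
gripper_width: 14.0
```

Call:
{"fn": "drive_tool", "kwargs": {
  "grip_force": 45,
  "moves": [
    {"claw": 1,"dx": 0,"dy": 0,"dz": 0,"yaw": 0},
    {"claw": 1,"dx": 0,"dy": 0,"dz": 0,"yaw": 0},
    {"claw": 1,"dx": 0,"dy": 0,"dz": 0,"yaw": 0}
  ]
}}

```text
time_s: 8.68
ee_pos: [531.2, 6.8, 295.2]
ee_rot: [180.0, -0.1, 17.9]
force: [0.0, 1.0, 0.4]
gripper_width: 13.8
```

```bash
python3 - <<'E'
from h import *
for i in range(1):
    s=telemetry.state(); print(s["ee_pos"],s["ee_rot"],s["force"],s["torque"])
E
```

```text
[531.19894692   6.7887324  295.15448554] [ 1.79999667e+02 -7.69060940e-02  1.79346021e+01] [0.02543897 1.03268078 0.44293614] [0.08040141 0.25565526 0.03858271]
```

Call:
{"fn": "drive_tool", "kwargs": {
  "moves": [
    {"claw": 1,"dx": 0,"dy": 0,"dz": 0,"yaw": -0.7},
    {"claw": 1,"dx": 0,"dy": 0,"dz": 0,"yaw": -0.7},
    {"claw": 1,"dx": 0,"dy": 0,"dz": 0,"yaw": -0.7}
  ]
}}

```text
time_s: 9.05
ee_pos: [531.3, 6.7, 295.2]
ee_rot: [180.0, -0.1, 36.5]
force: [-0.2, 0.2, 1.0]
gripper_width: 13.9
```

```bash
python3 - <<'E'
from h import *
for i in range(1):
    s=telemetry.state(); print(s["ee_pos"],s["ee_rot"],s["force"],s["torque"])
E
```

```text
[531.25145924   6.68317056 295.16663492] [ 1.79982244e+02 -8.54771486e-02  3.64595857e+01] [-0.22045457  0.20777637  0.95800231] [ 0.11436364  0.23065582 -0.0517997 ]
```

Call:
{"fn": "drive_tool", "kwargs": {
  "moves": [
    {"claw": 1,"dx": 0,"dy": 0,"dz": 0,"yaw": -0.8},
    {"claw": 1,"dx": 0,"dy": 0,"dz": 0,"yaw": -0.8},
    {"claw": 1,"dx": 0,"dy": 0,"dz": 0,"yaw": -0.8},
    {"claw": 1,"dx": 0,"dy": 0,"dz": 0,"yaw": -0.8},
    {"claw": 1,"dx": 0,"dy": 0,"dz": 0,"yaw": -0.8}
  ]
}}

```text
time_s: 9.68
ee_pos: [531.2, 6.8, 295.2]
ee_rot: [180.0, -0.1, 71.9]
force: [-0.3, 0.4, 0.7]
gripper_width: 13.8
```

Call:
{"fn": "drive_tool", "kwargs": {
  "moves": [
    {"claw": 1,"dx": 0,"dy": 0,"dz": 0,"yaw": -0.8},
    {"claw": 1,"dx": 0,"dy": 0,"dz": 0,"yaw": -0.5},
    {"claw": 1,"dx": 0,"dy": 0,"dz": 0,"yaw": 0}
  ]
}}

```text
time_s: 10.05
ee_pos: [531.1, 6.9, 295.2]
ee_rot: [180.0, -0.2, 83.0]
force: [-0.5, 0.2, 0.4]
gripper_width: 14.1
```

```bash
python3 - <<'E'
from h import *
import cv2
s=telemetry.state(); print(s["ee_pos"],s["ee_rot"],s["force"],s["torque"])
cv2.imwrite("pics/s4.png",cv2.resize(grab_frame("scene")["color"][80:250,220:420],None,fx=3,fy=3))
E
```

```text
[531.12601942   6.86157783 295.18347396] [179.96301313  -0.18620466  83.01224375] [-0.47104645  0.16805797  0.37375002] [ 0.14866571  0.12854427 -1.50439851]
```

View pics/s4.png

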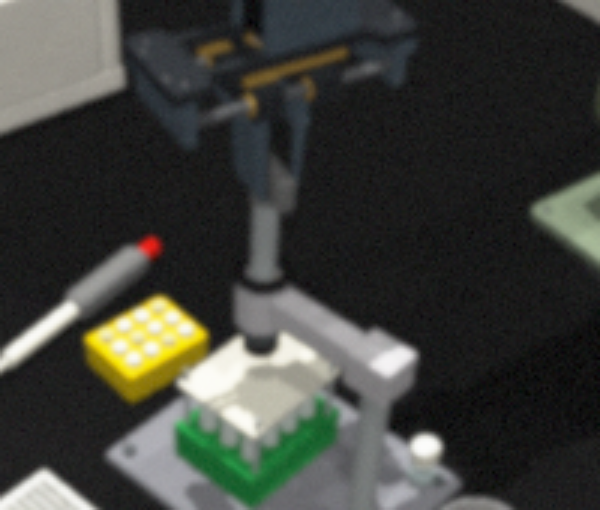

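Call:
{"fn": "drive_tool", "kwargs": {
  "moves": [
    {"claw": 1,"dx": 0,"dy": 0,"dz": 0,"yaw": 0.3},
    {"claw": 1,"dx": 0,"dy": 0,"dz": 0.2,"yaw": 0},
    {"claw": 1,"dx": 0,"dy": 0,"dz": 0.2,"yaw": 0}
  ]
}}

```text
time_s: 10.48
ee_pos: [531.2, 6.8, 288.0]
ee_rot: [179.9, -0.2, 80.4]
force: [-0.9, 1.7, 4.1]
gripper_width: 13.4
```

```bash
python3 - <<'E'
from h import *
s=telemetry.state(); print(s["ee_pos"],s["ee_rot"],s["force"],s["torque"])
E
```

```text
[531.17880557   6.7771993  288.04616604] [179.89115406  -0.19074037  80.37032462] [-0.92193328  1.72583039  4.13861488] [ 0.13182717  0.49317659 -0.31688492]
```

Call:
{"fn": "drive_tool", "kwargs": {
  "moves": [
    {"claw": 1,"dx": 0,"dy": 0,"dz": 0.2,"yaw": 0},
    {"claw": 1,"dx": 0,"dy": 0,"dz": 0.2,"yaw": 0},
    {"claw": 1,"dx": 0,"dy": 0,"dz": 0.2,"yaw": 0}
  ]
}}

```text
time_s: 10.85
ee_pos: [531.1, 6.8, 275.6]
ee_rot: [179.9, -0.2, 80.4]
force: [-1.1, 0.9, 3.6]
gripper_width: 13.7
```

Call:
{"fn": "drive_tool", "kwargs": {
  "moves": [
    {"claw": 1,"dx": 0,"dy": 0,"dz": 0.1,"yaw": 0},
    {"claw": 1,"dx": 0,"dy": 0,"dz": 0.1,"yaw": 0}
  ]
}}

```text
time_s: 11.1
ee_pos: [531.1, 6.8, 271.1]
ee_rot: [179.9, -0.2, 80.4]
force: [-0.8, 1.1, 4.6]
gripper_width: 13.8
```

Call:
{"fn": "drive_tool", "kwargs": {
  "moves": [
    {"claw": 1,"dx": 0,"dy": 0,"dz": 0.1,"yaw": 0},
    {"claw": 1,"dx": 0,"dy": 0,"dz": 0.1,"yaw": 0}
  ]
}}

```text
time_s: 11.35
ee_pos: [531.2, 6.8, 266.8]
ee_rot: [179.9, -0.2, 80.4]
force: [-1.0, 1.2, 3.8]
gripper_width: 13.5
```

```bash
python3 - <<'E'
from h import *
import cv2
s=telemetry.state(); print(s["ee_pos"],s["ee_rot"],s["force"],s["torque"])
cv2.imwrite("pics/s5.png",cv2.resize(grab_frame("scene")["color"][80:250,220:420],None,fx=3,fy=3))
E
```

```text
[531.157065     6.81383189 266.82322723] [ 1.79881218e+02 -1.76102790e-01  8.04181476e+01] [-1.0079988   1.18780488  3.83151664] [ 0.0392016   0.44008823 -0.32973526]
```

View pics/s5.png

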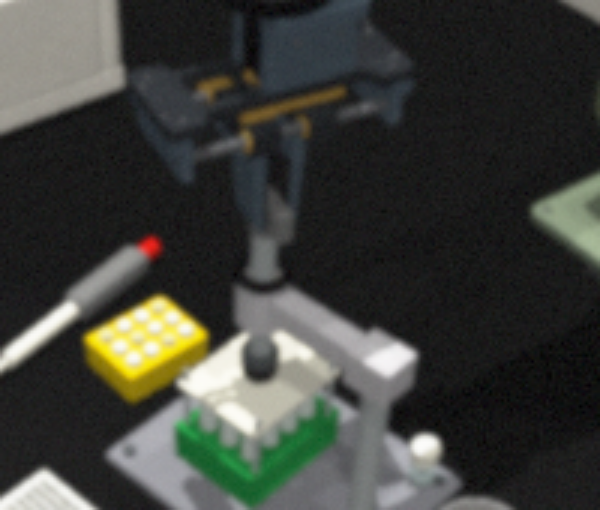

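The rod follows the grip and the foot is just above the cover. From here I use small steps and watch the force.

Call:
{"fn": "drive_tool", "kwargs": {
  "moves": [
    {"claw": 1,"dx": 0,"dy": 0,"dz": 0.1,"yaw": 0},
    {"claw": 1,"dx": 0,"dy": 0,"dz": 0.1,"yaw": 0}
  ]
}}

```text
time_s: 11.65
ee_pos: [531.1, 6.8, 262.4]
ee_rot: [179.9, -0.2, 80.4]
force: [-1.0, 0.5, 4.5]
gripper_width: 14.1
```

Call:
{"fn": "drive_tool", "kwargs": {
  "moves": [
    {"claw": 1,"dx": 0,"dy": 0,"dz": 0.1,"yaw": 0}
  ]
}}

```text
time_s: 11.78
ee_pos: [531.2, 6.8, 260.8]
ee_rot: [179.9, -0.2, 80.4]
force: [-2.3, 0.9, 7.9]
gripper_width: 13.9
```

Call:
{"fn": "drive_tool", "kwargs": {
  "moves": [
    {"claw": 1,"dx": 0,"dy": 0,"dz": 0.1,"yaw": 0}
  ]
}}

```text
time_s: 11.9
ee_pos: [531.3, 6.8, 259.8]
ee_rot: [179.8, -0.2, 80.4]
force: [-2.9, 1.1, 11.7]
gripper_width: 13.7
```

Call:
{"fn": "drive_tool", "kwargs": {
  "moves": [
    {"claw": 1,"dx": 0,"dy": 0,"dz": 0,"yaw": 0}
  ]
}}

```text
time_s: 12.02
ee_pos: [531.1, 6.8, 259.7]
ee_rot: [179.8, -0.2, 80.4]
force: [-1.2, 1.4, 1.9]
gripper_width: 13.6
```

```bash
python3 - <<'E'
from h import *
import cv2
for i in range(6):
    f=grab_frame("scene");s=telemetry.state(); print(s["time_s"],s["ee_pos"],s["ee_rot"],s["force"],s["torque"][2])
cv2.imwrite("pics/s6.png",cv2.resize(f["color"][80:250,220:420],None,fx=3,fy=3))
E
```

```text
12.075 [531.09451473   6.84060564 259.70979468] [179.82199268  -0.18374004  80.4201891 ] [-0.50259739  1.28317151  3.86451266] -0.3488110500939935
12.125 [531.11253645   6.83885164 259.72267103] [179.8240168   -0.18384972  80.42008146] [-1.38638203  0.81826093  4.65650524] -0.2928521329104649
12.175 [531.13606564   6.84215538 259.73530036] [179.8238951   -0.18553747  80.41917898] [-1.91602429  1.74923427  4.32661424] -0.3740921638612109
12.225 [531.15326072   6.86912626 259.7326401 ] [179.82582045  -0.1863463   80.41877467] [-1.49757733  0.95017157  5.2371907 ] -0.3573413994638776
12.275 [531.15180207   6.82288771 259.71111259] [179.82775952  -0.18223332  80.41809859] [-2.35710054  1.38757165  4.97445911] -0.352059413447836
12.325 [531.14152217   6.82874258 259.68835845] [179.83009964  -0.18371308  80.41773706] [-1.75457841  0.77571848  4.63087623] -0.3827019949959129
```

View pics/s6.png

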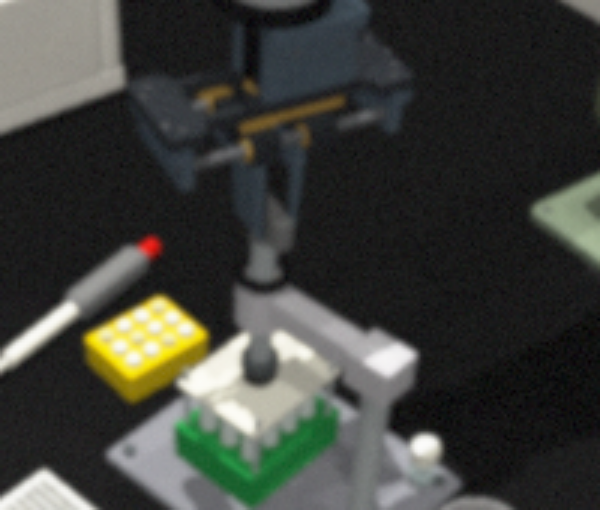

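Contact came at TCP z of about 262.5, so the 2.8 mm of compression gives about 7 N. Next I twist clockwise and watch z.

Call:
{"fn": "drive_tool", "kwargs": {
  "moves": [
    {"claw": 1,"dx": 0,"dy": 0,"dz": 0,"yaw": 0.7},
    {"claw": 1,"dx": 0,"dy": 0,"dz": 0,"yaw": 0.7}
  ]
}}

```text
time_s: 12.58
ee_pos: [531.2, 6.8, 259.7]
ee_rot: [179.9, -0.2, 68.2]
force: [-1.1, 1.5, 4.5]
gripper_width: 13.8
```

Call:
{"fn": "drive_tool", "kwargs": {
  "moves": [
    {"claw": 1,"dx": 0,"dy": 0,"dz": 0,"yaw": 0.7},
    {"claw": 1,"dx": 0,"dy": 0,"dz": 0,"yaw": 0.7}
  ]
}}

```text
time_s: 12.82
ee_pos: [531.2, 6.8, 259.7]
ee_rot: [179.9, -0.2, 55.9]
force: [-1.1, 0.5, 4.7]
gripper_width: 13.6
```

Call:
{"fn": "drive_tool", "kwargs": {
  "moves": [
    {"claw": 1,"dx": 0,"dy": 0,"dz": 0,"yaw": 0.8},
    {"claw": 1,"dx": 0,"dy": 0,"dz": 0,"yaw": 0.8},
    {"claw": 1,"dx": 0,"dy": 0,"dz": 0,"yaw": 0.8}
  ]
}}

```text
time_s: 13.2
ee_pos: [531.2, 6.7, 259.7]
ee_rot: [179.9, -0.2, 34.8]
force: [-1.2, 0.9, 4.9]
gripper_width: 13.8
```

Call:
{"fn": "drive_tool", "kwargs": {
  "moves": [
    {"claw": 1,"dx": 0,"dy": 0,"dz": 0,"yaw": 0.8},
    {"claw": 1,"dx": 0,"dy": 0,"dz": 0,"yaw": 0.8}
  ]
}}

```text
time_s: 13.45
ee_pos: [531.2, 6.7, 259.7]
ee_rot: [179.9, -0.2, 20.8]
force: [-1.9, 0.4, 3.6]
gripper_width: 13.8
```

```bash
python3 - <<'E'
from h import *
s=telemetry.state(); print(s["ee_pos"],s["ee_rot"],s["force"],s["torque"])
E
```

```text
[531.19718936   6.71001714 259.7139714 ] [ 1.79931283e+02 -1.69175252e-01  2.07885365e+01] [-1.85708533  0.43762641  3.57673067] [0.11702623 0.62866584 0.28844767]
```

Now I keep turning until the torque shows the stop.

Call:
{"fn": "drive_tool", "kwargs": {
  "moves": [
    {"claw": 1,"dx": 0,"dy": 0,"dz": 0,"yaw": 0.5},
    {"claw": 1,"dx": 0,"dy": 0,"dz": 0,"yaw": 0.4}
  ]
}}

```text
time_s: 13.7
ee_pos: [531.2, 6.7, 259.7]
ee_rot: [179.9, -0.2, 13.0]
force: [-1.4, 0.6, 4.1]
gripper_width: 13.9
```

```bash
python3 - <<'E'
from h import *
s=telemetry.state(); print(s["ee_pos"],s["ee_rot"],s["force"],s["torque"])
E
```

```text
[531.24017003   6.72952102 259.72227342] [ 1.79913556e+02 -1.67242794e-01  1.30125266e+01] [-1.37709832  0.6403503   4.07047284] [0.10091321 0.58885914 0.27864775]
```

Call:
{"fn": "drive_tool", "kwargs": {
  "moves": [
    {"claw": 1,"dx": 0,"dy": 0,"dz": 0,"yaw": 0.4},
    {"claw": 1,"dx": 0,"dy": 0,"dz": 0,"yaw": 0.3}
  ]
}}

```text
time_s: 13.95
ee_pos: [531.3, 6.6, 259.7]
ee_rot: [179.8, -0.2, 7.3]
force: [-1.7, -0.5, 4.7]
gripper_width: 14.5
```

```bash
python3 - <<'E'
from h import *
s=telemetry.state(); print(s["ee_pos"],s["ee_rot"],s["force"],s["torque"])
E
```

```text
[531.27149668   6.63728532 259.74480934] [ 1.79828407e+02 -1.64284454e-01  7.32320367e+00] [-1.67015757 -0.45106296  4.74243883] [-0.10205108  0.4890392   1.69285124]
```

The torque is 1.7 N·m, far above the cam's resistance, so this is the lock stop. Opening the gripper.

Call:
{"fn": "drive_tool", "kwargs": {
  "moves": [
    {"claw": 1,"dx": 0,"dy": 0,"dz": 0,"yaw": 0.1},
    {"claw": 1,"dx": 0,"dy": 0,"dz": 0,"yaw": 0}
  ]
}}

```text
time_s: 14.2
ee_pos: [531.3, 6.5, 259.7]
ee_rot: [179.7, -0.2, 6.9]
force: [-1.0, 0.5, 4.7]
gripper_width: 14.6
```

```bash
python3 - <<'E'
from h import *
s=telemetry.state(); print(s["ee_pos"],s["ee_rot"],s["force"],s["torque"])
E
```

```text
[531.3430885    6.46977234 259.71556799] [ 1.79714407e+02 -1.58889876e-01  6.92750494e+00] [-0.98849941  0.53902522  4.67378316] [0.0873872  0.53908098 1.69647874]
```

Call:
{"fn": "drive_tool", "kwargs": {
  "moves": [
    {"claw": -1,"dx": 0,"dy": 0,"dz": 0,"yaw": 0},
    {"claw": -1,"dx": 0,"dy": 0,"dz": 0,"yaw": 0},
    {"claw": -1,"dx": 0,"dy": 0,"dz": 0,"yaw": 0},
    {"claw": -1,"dx": 0,"dy": 0,"dz": 0,"yaw": 0},
    {"claw": -1,"dx": 0,"dy": 0,"dz": 0,"yaw": 0}
  ]
}}

```text
time_s: 14.82
ee_pos: [531.8, 5.8, 257.7]
ee_rot: [179.7, -0.1, 6.5]
force: [-0.2, 0.6, -0.3]
gripper_width: 62.1
```

Call:
{"fn": "drive_tool", "kwargs": {
  "moves": [
    {"claw": -1,"dx": 0,"dy": 0,"dz": 0,"yaw": 0},
    {"claw": -1,"dx": 0,"dy": 0,"dz": 0,"yaw": 0}
  ]
}}

```text
time_s: 15.08
ee_pos: [531.8, 5.8, 257.7]
ee_rot: [179.7, -0.1, 6.5]
force: [-0.5, 0.4, -0.1]
gripper_width: 81.5
```

```bash
python3 - <<'E'
from h import *
import cv2
s=telemetry.state(); print(s["ee_pos"],s["ee_rot"],s["force"],s["torque"])
f=grab_frame("wrist"); cv2.imwrite("pics/w7.png",f["color"][130:420,130:430])
E
```

```text
[531.81140235   5.81530619 257.65266738] [ 1.79748399e+02 -1.13371986e-01  6.48865360e+00] [-0.45072083  0.37286249 -0.05155051] [-0.06750725  0.10597695 -0.01151535]
```

View pics/w7.png

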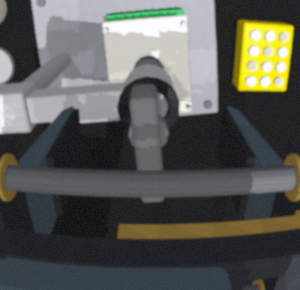

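The fingers are clear of the bar. I'll go straight up.

Call:
{"fn": "drive_tool", "kwargs": {
  "moves": [
    {"claw": -1,"dx": 0,"dy": 0,"dz": -0.5,"yaw": 0},
    {"claw": -1,"dx": 0,"dy": 0,"dz": -1,"yaw": 0},
    {"claw": -1,"dx": 0,"dy": 0,"dz": -1,"yaw": 0},
    {"claw": -1,"dx": 0,"dy": 0,"dz": -1,"yaw": 0},
    {"claw": -1,"dx": 0,"dy": 0,"dz": -1,"yaw": 0}
  ]
}}

```text
time_s: 15.75
ee_pos: [531.2, 6.3, 351.9]
ee_rot: [179.8, -0.1, 6.5]
force: [0.7, -0.2, -0.7]
gripper_width: 91.3
```

Call:
{"fn": "drive_tool", "kwargs": {
  "moves": [
    {"claw": -1,"dx": 0,"dy": 0,"dz": -1,"yaw": 0},
    {"claw": -1,"dx": -1,"dy": 0,"dz": -0.5,"yaw": 0},
    {"claw": -1,"dx": -1,"dy": 0,"dz": 0,"yaw": 0},
    {"claw": -1,"dx": 0,"dy": 0,"dz": 0,"yaw": 0}
  ]
}}

```text
time_s: 16.25
ee_pos: [488.5, 1.6, 386.5]
ee_rot: [179.7, -0.4, 6.5]
force: [0.4, -0.5, 0.1]
gripper_width: 91.2
```

```bash
python3 - <<'E'
from h import *
import cv2
s=telemetry.state(); print(s["ee_pos"],s["ee_rot"],s["force"],s["torque"])
f=grab_frame("wrist"); cv2.imwrite("pics/w8.png",f["color"]); 
a=f["color"][130:240,230:330]; 
g=grab_frame("scene")["color"][110:260,240:390]
cv2.imwrite("pics/w8z.png",np.hstack([cv2.resize(a,(400,440),interpolation=2),cv2.resize(g,(400,440),interpolation=2)]))
E
```

```text
[488.53507404   1.63362358 386.50534961] [179.71049315  -0.36163225   6.49218674] [ 0.37920913 -0.5477036   0.13592663] [-0.05107302  0.13298173  0.01641389]
```

View pics/w8z.png

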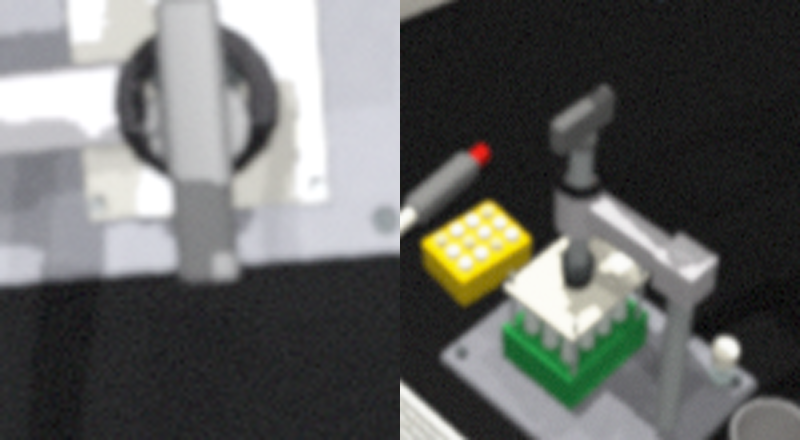

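```bash
python3 - <<'E'
import cv2
a=cv2.imread("pics/w8.png")[110:220,230:330]; cv2.imwrite("pics/w8y.png",cv2.resize(a,None,fx=5,fy=5,interpolation=2))
E
```

```text
(no output)
```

View pics/w8y.png

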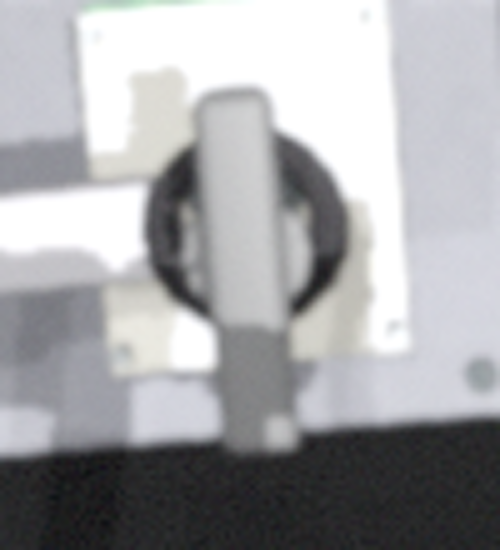

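```bash
python3 - <<'E'
from h import *
f=grab_frame("wrist")
for z in (277,281,285):
    c=np.array([wz(f,x/5+230,y/5+110,z) for x,y in [(200,95),(270,95),(297,450),(225,453)]])
    L=(c[0]+c[1]-c[2]-c[3])/2;print(z,c.mean(0)[:2],np.linalg.norm(L),np.linalg.norm((c[1]+c[2]-c[0]-c[3])/2),np.degrees(np.arctan2(L[1],L[0])))
E
```

```text
277 [530.60741814   6.33363371] 63.35400658733536 12.413380830523508 10.57259316097871
281 [531.19563666   6.41518791] 62.451776256506164 12.236600713578683 10.572593160978709
285 [531.78385518   6.49674212] 61.54954592567689 12.059820596633854 10.572593160978718
```

```bash
python3 - <<'E'
from workcell import job
print(job.job_done())
E
```

```text
the job is handed in; nothing more can be done
None
```

The rod is down on the rack's cover and locked there, and I handed the job in at about 16 s with the gripper open and clear. I did not measure the foot pressure after letting go; I estimate it at about 7 N.

- **Unlock:** I gripped the T-handle and turned it counter-clockwise to the stop, where the torque reached −1.5 N·m. I eased it back about 3° before sliding.
- **Slide and press:** Free sliding took about 4 N at the wrist. The foot met the cover at a TCP height of about 262.5 mm, and I stopped at 259.7 mm. The 2.8 mm of compression gives about 7 N on the foot.
- **Peak force:** The highest wrist reading was 11.7 N, which includes the sliding friction, so the foot stayed well under 16 N.
- **Lock:** I turned the handle clockwise to the stop, where the torque reached 1.7 N·m. TCP height did not change during the twist.

**Last checks:**
- **Handle angle:** The wrist picture shows the bar at about 10.6°, in line with the stand's 11.4°, so it reads as fully locked. The bar was at about 18° at the start.
- **Disagreements:**
  - The static wrist reading before locking was only 4.7 N, because rod friction shares the load. By itself that only bounds the foot force at roughly 2–8 N.
  - The gripper's angles for the two stops were about 75° apart rather than 69°. I put that down to slip and twist in the grip.
- **After release:** The TCP sank about 2 mm as the fingers opened, which I took as the arm relaxing. The locked rod should hold that load.
- **Other things on the bench:** The gripper touched only the T-handle. I did not measure the bystanders' positions again afterwards.

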